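# Change the photometer's filter and re-zero it

### The arm

A 6-joint arm with a two-finger parallel gripper is mounted at the origin on the work surface. World frame = base frame: x ahead of the robot, y to its left, z up, the work surface at z = 0. Lengths are in m, angles in rad, forces in N, time in s.
With the tool pointing down it reaches from about 0.275 to 0.825 m from the base axis. Payload 5.2 kg.
Tool frame: the origin (TCP) lies at the very end of the fingers, on their centre line; the grasp point (between the pads) lies 19 mm behind it; z points along the fingers, y is the line along which they close (so a half turn about z gives the same grasp; the last joint's range is limited). The gripper opens to 93 mm and grips with 3 to 60 N. Pads are 15 mm wide; open, the fingers measure 128 mm over their backs; the gripper's body (75 mm by 188 mm) begins 65 mm behind the grasp point.
Start: joints at [-1.313, 0.259, 1.535, -0, 1.348, -0.203], TCP at [0.245, -0.493, 0.219] pointing down, gripper open.
Joint ranges: [-3.14, 3.14], [-0.91, 2.08], [0.19, 2.58], [-1.22, 4.36], [0.22, 2.71], [-3.12, 3.12]. Speed limits (rad/s): [2.57, 2.57, 3.14, 3.14, 3.14, 3.14].

### API

Orientations are given as a unit quaternion [w, x, y, z].
In Python, from cell import read_state, snapshot, calibration, close_job, recognise, masks_of, tip_of gives the robot as it stands.
- The arm moves only by the tool send_rows, never from a script. Its argument "moves" is text: rows parted by semicolons, each of 5 numbers parted by spaces: the closure, from -1 (fully open) to 1 (shut), then the shift along the tool's x, y, z in m, then the turn about the tool's z in degrees. A call has 1 to 12 rows; each row is the pose to reach, as a shift and turn from the pose commanded when the call began, along the tool's axes at that moment; what a row does not reach only later rows make up. A row lasts 1/10 s, in which the tool goes at most 50 mm and 8.59 degrees, less where a joint would pass 70% of its speed; a pose out of reach is approached as far as the arm can. A call with a gripper value outside its range is refused whole. The fingers move at their own pace and stop on an object; "newtons" is the grip in N (left out, the last holds). Time passes only in rows, so rows that repeat a pose let the fingers close. It gives the time, the measured TCP pose, the force, the opening and the grip force at its end, in the units of the state.
- read_state(): the state, without advancing time (a new reading comes with each control period).
- snapshot(name): name is "scene" or "top" or "wrist"; returns the picture (384x512x3 uint8, blue, green, red); there is no depth.
- calibration(name): a dict with "fx", "fy", "cx", "cy" (pixels), "pose" (4x4, takes a point from camera to world coordinates); the wrist camera has in their place "tool_from_camera" (4x4, takes a point from camera to tool coordinates, whose origin is the TCP and whose axes are the flange's). Camera axes: x right, y down, z forward; pixel columns grow to the right and rows downward; lengths in m; the calibration is good to about 2 mm. A picture is of the moment at which its call begins: read the wrist's pose just before it. calibration takes no time and is no camera call.
- close_job(): hands the job in; it is judged then, once.
Trained networks look in the newest picture that a camera, given by its name, has taken for a name from the list of things; names that differ only in an ending like _2 or _b are one class to them, and where a whole thing is asked for, a point or a joint stands for the part that bears it (a point fixed in the world has none). Each returns a list of dicts, best first, with "p" (0 to 1); they miss things now and then, are a little off and sometimes report something else, mostly with a low value. They report only what shows in the picture. A call takes as long as a camera call. They do not tell look-alikes from the thing itself.
- recognise(name, camera): "rect" ([left, top, right, bottom] in pixels, round what is visible of it).
- masks_of(name, camera): "mask" (384x512 bool, what is visible of it) and "rect" ([left, top, right, bottom] in pixels, round what is visible of it).
- tip_of(name, camera): "uv" ([column, row] in pixels: a listed point, or the origin of a listed thing).
The state is a dict: "clock": time; "q": joint angles; "qd": joint speeds; "effort": joint torques, N m; "ee_pos": TCP position; "ee_rot": TCP orientation; "ft_force": force on the tool from outside, world axes, zero at the start; "moment": the same for the moment, N m; "finger_gap": finger opening in m; "grip_force": force on a finger pad.
Only numpy, scipy, OpenCV 4.12 (cv2) and the standard library are available. Lean on these libraries where they do the work, as an engineer would, in place of code of your own. Each camera call takes 0.05 s, during which the arm holds its last target. There are 200 camera calls.

### The job

Change the bench photometer over to its third filter: turn the filter selector on its sloping panel clockwise until it has clicked into the last of its three positions. Then re-zero it for that filter: swing the sprung dark-shutter lever at its side down to its stop, hold it there for about a second, and let it come all the way back up. Leave the glassware, the bottles and the cuvette rack standing where they are.

Things in the scene. Friction and masses are not known exactly. Their poses are not given: they have to be found in the camera images.
- photometer: Beige bench photometer, fixed, 320 (x) by 300 (y) mm, 150 high. Origin: centre of its footprint; z up, x from its front (robot side) to its back, y to its left. Front lip 45 mm high at x = -160; from there a blue panel slopes up at 35 degrees (normal leaning to the front) to z = 150 at x = -10; then a deck with an 18 mm high sample lid on the left. Panel: display and keys left, selector right.
- selector_axis (a point): Centre of the selector where its axis meets the panel's surface: x = -85, y = -70, z = 97.5 in the photometer's frame (axes as the photometer's). The panel is clear for 60 mm around it. A round metal plate 112 mm across under the knob bears three short dark ticks, one for each click position.
- selector_grip (a point): Middle of the selector's bar grip, on its axis, 34 mm out from the panel; its z points out of the panel, and it turns with the knob. Black knob: round skirt 72 mm across, 11 high; on it a straight bar 68 long, 18 wide, from 11 to 44 mm off the panel. A white line on one half of the bar's top and end is the pointer; it points along this frame's x axis turned +0.6 rad about its z.
- selector (a joint): Rad, growing clockwise looking at the panel. Click positions: 0 (pointer 0.6 rad anticlockwise of straight up the panel), 0.6 (straight up), 1.2 (0.6 rad clockwise of up; the third filter). End stops -0.08 and 1.28. Starts at rest in the first or second position. A sprung detent resists with up to about 0.16 N m between positions, then pulls the knob into the next one.
- shutter_grip (a point): Centre of the shutter lever's cross grip: a white round bar, 22 mm in diameter, 60 long, lying along the photometer's y, at the free end of a flat steel arm outside the photometer's left cheek. Lever up: x = -87, y = 202, z = 154 in the photometer's frame; at the stop: x = -91, z = 78. Free space above it and around it.
- shutter_hinge (a point): Point on the lever's hinge axis, level with the middle of the cross grip; the axis runs along the photometer's y. The grip's centre moves on a circle of 130 mm about it.
- shutter (a joint): Lever angle in rad: 0 up at rest (arm 20 degrees above level, pointing to the photometer's front), growing as the grip is swung down; hard stop at 0.6. A spring returns it to 0: about 4 N on the grip at the start, 8 N at the stop.
- flask_large: Stoppered volumetric flask with a dark bulb, 92 mm bulb, 235 mm tall, loose, stands to the right of the photometer. Origin: centre of its foot.
- flask_small: Stoppered volumetric flask, 74 mm bulb, 195 mm tall, loose, to the right of the photometer. Origin: centre of its foot.
- amber_bottle: Amber reagent bottle, 68 mm in diameter, 140 mm tall, loose, left of the photometer. Origin: centre of its foot.
- clear_bottle: Clear reagent bottle, 76 mm in diameter, 150 mm tall, loose, left of the photometer. Origin: centre of its foot.
- beaker: Glass beaker, 72 mm in diameter, 80 mm tall, loose, in front of the photometer. Origin: centre of its foot.
- weighing_bottle: Squat lidded glass weighing bottle, 56 mm in diameter, about 60 mm tall, loose, in front of the photometer. Origin: centre of its foot.
- cuvette_rack: Grey cuvette rack, 60 by 100 mm, 42 mm tall with its cuvettes, loose, on the right of the photometer's deck. Origin: centre of its underside.
Mind the look-alikes: they are no part of the job. Leave any red or yellow look-alike of the flask_small alone.

How it is judged:
On the way, in this order (a step that is already met when the one before it is completed fails the run):
1. the selector has clicked into its third position (value of joint selector above 1.08 rad and value of joint shutter below 0.1 rad), for 0.3 s.
2. with the third filter in, the shutter lever is held down at its stop for half a second (value of joint shutter above 0.54 rad and value of joint selector above 1.08 rad), for 0.5 s.
At the end, for the whole second after the job is handed in: The selector rests in its third position (joint above 1.1 rad), the shutter lever is back up (joint below 0.05 rad) and at rest, and the flasks, bottles, beaker, weighing bottle and cuvette rack stand within 30 mm of where they were, upright (value of joint selector above 1.1 rad and value of joint shutter below 0.05 rad and velocity of joint shutter below 0.1 rad/s and not (distance of flask_large from where it was at the start of the episode above 0.03 m or angle between flask_large's own z axis and vertical above 0.35 rad) and not (distance of flask_small from where it was at the start of the episode above 0.03 m or angle between flask_small's own z axis and vertical above 0.35 rad) and not (distance of amber_bottle from where it was at the start of the episode above 0.03 m or angle between amber_bottle's own z axis and vertical above 0.35 rad) and not (distance of clear_bottle from where it was at the start of the episode above 0.03 m or angle between clear_bottle's own z axis and vertical above 0.35 rad) and not (distance of beaker from where it was at the start of the episode above 0.03 m or angle between beaker's own z axis and vertical above 0.35 rad) and not (distance of weighing_bottle from where it was at the start of the episode above 0.03 m or angle between weighing_bottle's own z axis and vertical above 0.35 rad) and not (distance of cuvette_rack from where it was at the start of the episode above 0.03 m or angle between cuvette_rack's own z axis and vertical above 0.35 rad)); the robot touches nothing.
It fails at once if a volumetric flask is shifted by more than 30 mm or tipped (distance of any of flask_large, flask_small from where it was at the start of the episode above 0.03 m or angle between any of flask_large, flask_small's own z axis and vertical above 0.35 rad).
It fails at once if a reagent bottle is shifted by more than 30 mm or tipped (distance of any of amber_bottle, clear_bottle from where it was at the start of the episode above 0.03 m or angle between any of amber_bottle, clear_bottle's own z axis and vertical above 0.35 rad).
It fails at once if the beaker or the weighing bottle is shifted by more than 30 mm or tipped (distance of any of beaker, weighing_bottle from where it was at the start of the episode above 0.03 m or angle between any of beaker, weighing_bottle's own z axis and vertical above 0.35 rad).
It fails at once if the cuvette rack is shifted by more than 30 mm or tipped (distance of cuvette_rack from where it was at the start of the episode above 0.03 m or angle between cuvette_rack's own z axis and vertical above 0.35 rad).
It also fails if it takes over 51 s, if anything falls off the work surface, if the arm or the gripper's body presses on something with over 40 N, if the wrist force passes 120 N, or if a joint passes its speed limit or range.

## Working session

There is one attempt and no reset: what is moved stays moved. The work goes in short steps, Python scripts to look and compute and a tool call to move; the robot and the scene stay as the last step left them, time stands still between calls to the robot, and variables do not carry over. Pictures are saved under pics/ and viewed, at most 10 in all, crops included, and the job is handed in when it is done.

Besides the shell and the picture viewer there is one more tool, called after ">>>" by a JSON object that holds its "method" and its "body". send_rows: Moves the arm, as the interface text tells. Its arguments: {"type":"object","properties":{"moves":{"type":"string"},"newtons":{"type":"number"}},"required":["moves"]}

```bash
mkdir -p pics; ls
cat > h.py <<'E'
import numpy as np, cv2
from cell import *
def ray(cam,uv):
    c=calibration(cam); P=np.array(c["pose"])
    d=P[:3,:3]@np.array([(uv[0]-c["cx"])/c["fx"],(uv[1]-c["cy"])/c["fy"],1]); return P[:3,3],d/np.linalg.norm(d)
def proj(cam,X):
    c=calibration(cam); P=np.linalg.inv(np.array(c["pose"])); X=np.atleast_2d(X)@P[:3,:3].T+P[:3,3]
    return np.c_[c["fx"]*X[:,0]/X[:,2]+c["cx"],c["fy"]*X[:,1]/X[:,2]+c["cy"]]
def tri(rs):
    A=np.zeros((3,3));b=np.zeros(3)
    for o,d in rs: M=np.eye(3)-np.outer(d,d);A+=M;b+=M@o
    X=np.linalg.solve(A,b); return X,[round(float(np.linalg.norm((np.eye(3)-np.outer(d,d))@(X-o))),4) for o,d in rs]
E
cat > a.py <<'E'
from h import *
im={c:snapshot(c) for c in("scene","top")}
for c in im: cv2.imwrite(f"pics/{c}.png",cv2.resize(im[c],(800,600)))
for n in "photometer selector_axis selector_grip shutter_grip shutter_hinge flask_large flask_small amber_bottle clear_bottle beaker weighing_bottle cuvette_rack".split():
    r={c:tip_of(n,c) for c in im}
    for c in r: print(n,c,[(np.round(x["uv"],1).tolist(),round(x["p"],2)) for x in r[c][:3]])
    if r["scene"] and r["top"]:
        X,e=tri([ray(c,r[c][0]["uv"]) for c in im]); print("   ",X.round(4),e)
print(read_state())
E
python3 a.py
```

```text
pics
photometer scene [([252.5, 159.2], 0.61), ([275.9, 207.6], 0.59), ([284.6, 141.0], 0.17)]
photometer top [([246.1, 184.3], 0.56)]
    [0.555  0.0283 0.2412] [0.0289, 0.0289]
selector_axis scene [([248.2, 168.9], 0.81)]
selector_axis top [([267.0, 214.2], 0.82)]
    [0.4981 0.0026 0.1056] [0.0062, 0.0062]
selector_grip scene [([251.2, 160.6], 0.57)]
selector_grip top [([270.2, 222.4], 0.6)]
    [0.4798 0.0048 0.1219] [0.004, 0.004]
shutter_grip scene [([343.6, 153.0], 0.6)]
shutter_grip top [([154.6, 197.4], 0.59)]
    [0.5309 0.2703 0.1617] [0.0024, 0.0024]
shutter_hinge scene [([350.1, 196.9], 0.63)]
shutter_hinge top [([167.3, 153.1], 0.74)]
    [0.6454 0.2598 0.1086] [0.0026, 0.0026]
flask_large scene [([183.0, 194.0], 0.79)]
flask_large top [([347.5, 220.2], 0.65), ([267.3, 223.6], 0.42)]
    [ 0.4907 -0.2048  0.0124] [0.0008, 0.0008]
flask_small scene [([184.3, 234.0], 0.83), ([198.9, 275.6], 0.83), ([141.1, 252.0], 0.81)]
flask_small top [([400.8, 161.3], 0.93), ([345.9, 123.2], 0.81), ([349.8, 172.6], 0.73)]
    [ 0.6498 -0.2623  0.1162] [0.0545, 0.0545]
amber_bottle scen
[... 710 characters left out ...]
 [0.0015, 0.0015]
{'clock': 1.3, 'q': array([-1.31281039e+00,  2.58636169e-01,  1.53498190e+00, -6.58324292e-06,
        1.34799350e+00, -2.02783511e-01]), 'qd': array([-0.00031055, -0.00149096, -0.00015672,  0.00140634, -0.00034444,
        0.00017272]), 'effort': array([ 1.33092595e-03, -4.37204540e+01, -2.84301406e+01,  7.17974827e-02,
        3.10177286e-02, -8.43191202e-06]), 'ee_pos': array([ 0.24458162, -0.49264272,  0.21864053]), 'ee_rot': array([-9.36613483e-06,  9.73578448e-01,  2.28352809e-01, -3.47005772e-06]), 'ft_force': array([ 0.14106771,  0.49460365, -0.57336854]), 'moment': array([-0.00350913, -0.05042079,  0.00877637]), 'grip_force': 0.0, 'finger_gap': 0.09294832264347092}
```

View pics/scene.png

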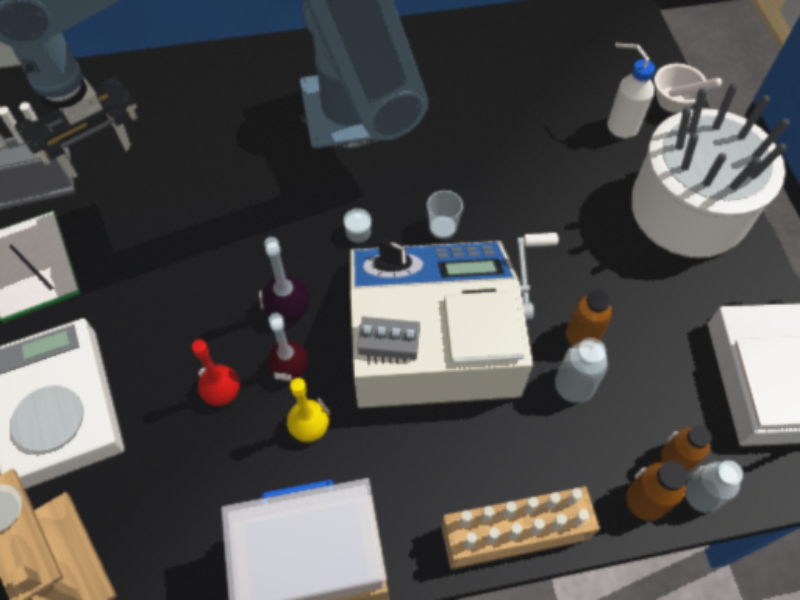

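View pics/top.png

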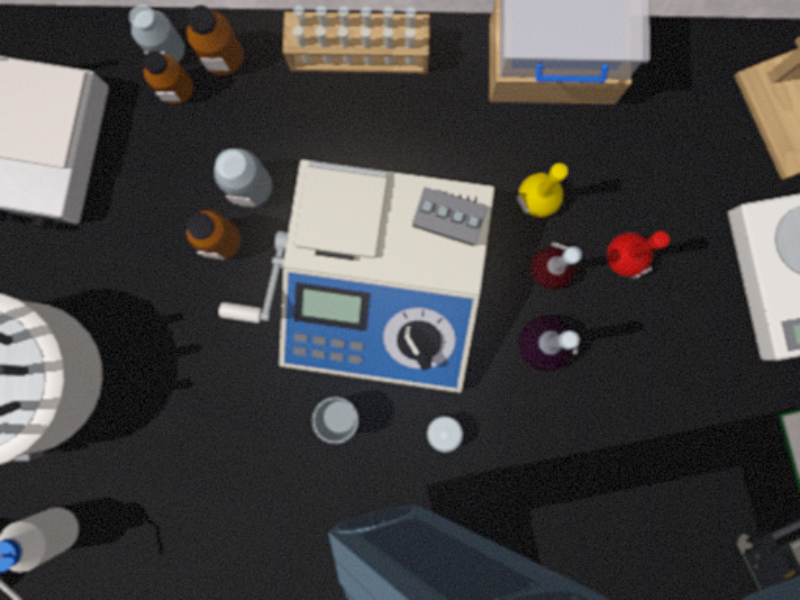

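The scene picture shows the photometer in the middle, with the selector at about (392,258) and the white shutter grip at (541,240). In the top picture the selector is at (420,342), its pointer aimed up and left (first position), and the shutter grip is at (239,313).

What could be taken for the target: the round keys at (325,348) and the display at (331,305) in the top picture. Neither is the knob at (420,342). Elsewhere, the centrifuge has dark bars and the wash bottle is white, but only (239,313) is a white cross bar on a steel arm. I'll fit the photometer pose next and check it in a crop.

```bash
cat > b.py <<'E'
from h import *
from scipy.optimize import least_squares
s=35*np.pi/180; n=np.array([-np.sin(s),0,np.cos(s)]); u=np.array([np.cos(s),0,np.sin(s)])
ax=np.array([-.085,-.07,.0975])
PT={"axis":ax,"grip":ax+.034*n,"sg":[-.087,.202,.154],"sh":[.035,.202,.1095],
 "bl":[.16,.15,.15],"br":[.16,-.15,.15],"fl":[-.16,.15,.045],"fr":[-.16,-.15,.045]}
f=lambda a,b:((a+.5)*.64-.5,(b+.5)*.64-.5)
O=[("scene","axis",(248.2,168.9),2),("top","axis",(267,214.2),2),("top","grip",(270.2,222.4),3),("scene","grip",(251.2,160.6),3),
("scene","sg",(343.6,153),2),("top","sg",(154.6,197.4),2),("scene","sh",(350.1,196.9),2),("top","sh",(167.3,153.1),2),
("top","bl",f(301,162),1.5),("top","br",f(494,186),1.5),("top","fl",f(281,367),1.5),("top","fr",f(461,390),1.5)]
def W(p,X): c,q=np.cos(p[2]),np.sin(p[2]); return np.array(X)@np.array([[c,q,0],[-q,c,0],[0,0,1]])+[p[0],p[1],0]
R=lambda p:np.array([(proj(c,W(p,PT[k]))[0]-uv)/w for c,k,uv,w in O])
r=least_squares(lambda p:R(p).ravel(),[.58,.07,-.1],loss="soft_l1"); p=r.x
if __name__=="__main__":
    print("pose",p.round(4)); 
    for o,e in zip(O,R(p)): print(o[0],o[1],(e*o[3]).round(1))
    for k in PT: print(k,W(p,PT[k]).round(4))
    im=cv2.resize(snapshot("top"),None,fx=5,fy=5,interpolation=cv2.INTER_CUBIC); sc=cv2.resize(snapshot("scene"),None,fx=5,fy=5,interpolation=cv2.INTER_CUBIC)
    v=np.array([0,1,0])
    for c,I in(("top",im),("scene",sc)):
        for a in(0.6,0,-.6):
            d=u*np.cos(a)+v*np.sin(a)
            for X in(ax+.056*d,ax+.034*d+.044*n): q=((proj(c,W(p,X))[0]+.5)*5).astype(int); cv2.circle(I,q.tolist(),4,(0,255,0) if a>.1 else (0,0,255),1)
        for k in PT: q=((proj(c,W(p,PT[k]))[0]+.5)*5).astype(int); cv2.circle(I,q.tolist(),5,(255,0,255),1)
    cv2.imwrite("pics/c.png",np.hstack([im[890:1290,1150:1550],sc[640:1040,1080:1480]]))
E
python3 b.py
```

```text
pose [ 0.5879  0.0631 -0.1164]
scene axis [2.3 0.6]
top axis [2.  1.7]
top grip [-2.   1.2]
scene grip [-1.3 -1.8]
scene sg [ 1.  -0.5]
top sg [0.1 2.9]
scene sh [-0.8  0.2]
top sh [-1.1 -0.6]
top bl [-0.1 -1.7]
top br [ 0.1 -0.6]
top fl [-0.2 -0.6]
top fr [1.1 0.6]
axis [0.4954 0.0035 0.0975]
grip [0.476  0.0057 0.1254]
sg [0.525  0.2739 0.154 ]
sh [0.6462 0.2597 0.1095]
bl [0.7643 0.1935 0.15  ]
br [ 0.7294 -0.1044  0.15  ]
fl [0.4464 0.2307 0.045 ]
fr [ 0.4116 -0.0673  0.045 ]
```

View pics/c.png

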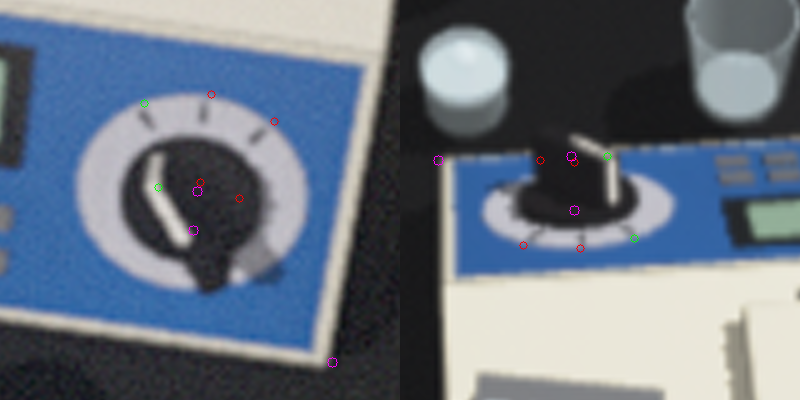

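The crop confirms the fit to about 3 mm (the true knob sits slightly further to +y). The pointer lies on the first tick, marked by the green circles, so the knob has to turn +1.2 rad. The tool has to stay vertical, so I'll push the pointer half of the bar across with closed fingers.

>>> {"method": "send_rows", "body": {"moves": "1 0 0 -0.05 0; 1 0 0 -0.09 8; 1 0.487 -0.383 -0.09 33.1; 1 0.487 -0.383 -0.09 33.1; 1 0.487 -0.383 -0.09 33.1; 1 0.487 -0.383 -0.09 33.1; 1 0.487 -0.383 -0.09 33.1; 1 0.487 -0.383 -0.09 33.1; 1 0.487 -0.383 -0.09 33.1; 1 0.487 -0.383 -0.09 33.1; 1 0.487 -0.383 -0.09 33.1; 1 0.487 -0.383 -0.09 33.1", "newtons": 10}}

```text
clock: 2.6
ee_pos: [0.4593, -0.0399, 0.309]
ee_rot: [0.0, 0.998, -0.058, 0.0]
ft_force: [1.0, 0.1, -0.8]
finger_gap: 0.0027
grip_force: 0.0
```

>>> {"method": "send_rows", "body": {"moves": "1 0 0 0 0; 1 0 0 0 0"}}

```text
clock: 2.8
ee_pos: [0.4588, -0.0408, 0.3086]
ee_rot: [0.0, 0.998, -0.057, -0.0]
ft_force: [-0.1, 0.4, -0.4]
finger_gap: 0.0004
grip_force: 0.0
```

>>> {"method": "send_rows", "body": {"moves": "1 0.0396 -0.113 0 0; 1 0.0396 -0.113 0 0; 1 0.0396 -0.113 0 0; 1 0.0396 -0.113 0.05 0; 1 0.0396 -0.113 0.1 0; 1 0.0396 -0.113 0.14 0; 1 0.0396 -0.113 0.16 0; 1 0.0396 -0.113 0.175 0; 1 0.0396 -0.113 0.18 0; 1 0.0396 -0.113 0.18 0"}}

```text
clock: 3.8
ee_pos: [0.511, 0.0641, 0.1283]
ee_rot: [0.0, 0.998, -0.06, -0.001]
ft_force: [0.4, -0.2, 0.4]
finger_gap: 0.0002
grip_force: 0.0
```

```bash
cat > c.py <<'E'
from h import *
import sys
a=snapshot("scene")[100:230,190:370]; b=snapshot("top")[130:260,130:310]
cv2.imwrite(sys.argv[1],np.hstack([cv2.resize(i,(400,int(400*130/180)*1),interpolation=cv2.INTER_CUBIC) for i in(a,b)]))
E
python3 c.py pics/d.png
```

```text
(no output)
```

View pics/d.png

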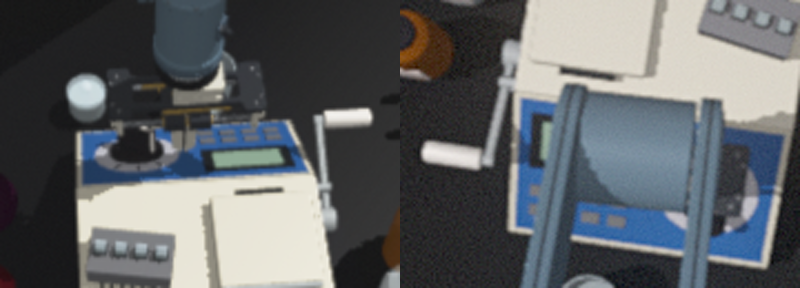

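The scene crop shows the closed fingertips at about (185,145), beside the knob at (133,150) and clear of the panel. I'll push toward the photometer's right.

>>> {"method": "send_rows", "body": {"moves": "1 0 0.006 0 0; 1 0 0.012 0 0; 1 0 0.016 0 0; 1 0 0.02 0 0; 1 0 0.023 0 0; 1 0 0.026 0 0"}}

```text
clock: 4.5
ee_pos: [0.5103, 0.0417, 0.1299]
ee_rot: [-0.002, 0.998, -0.059, 0.002]
ft_force: [5.3, 11.7, 6.9]
finger_gap: 0.0005
grip_force: 6.1
```

>>> {"method": "send_rows", "body": {"moves": "1 0 0.003 0 0; 1 0 0.006 0 0; 1 0 0.008 0 0; 1 0 0.01 0 0; 1 0 0.01 0 0"}}

```text
clock: 5.0
ee_pos: [0.5066, 0.0295, 0.1284]
ee_rot: [0.0, 0.998, -0.059, -0.0]
ft_force: [-0.2, 0.0, 0.1]
finger_gap: 0.0004
grip_force: 0.1
```

>>> {"method": "send_rows", "body": {"moves": "1 0 0.003 0 0; 1 0 0.006 0 0; 1 0 0.008 0 0; 1 0 0.01 0 0; 1 0 0.01 0 0"}}

```text
clock: 5.5
ee_pos: [0.5059, 0.0195, 0.1287]
ee_rot: [0.0, 0.998, -0.058, -0.0]
ft_force: [0.3, 0.2, -0.4]
finger_gap: 0.0007
grip_force: 0.0
```

```bash
python3 c.py pics/e.png
```

```text
(no output)
```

View pics/e.png

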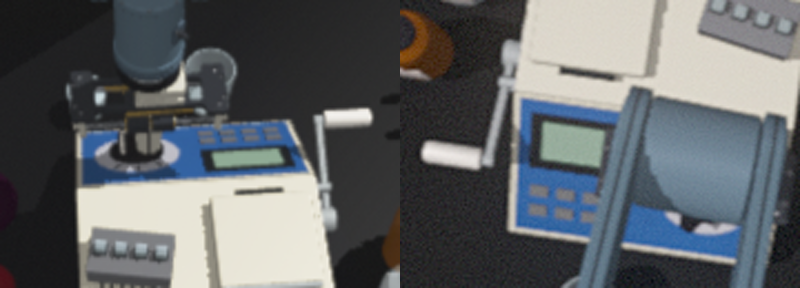

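The fingers are at the knob with no force on them, which fits the third position. I'll retreat over the shutter and look before pressing it.

>>> {"method": "send_rows", "body": {"moves": "1 0 -0.01 0 0; 1 0 -0.015 -0.02 0; 1 0 -0.02 -0.06 0; 1 0 -0.02 -0.1 0; 1 -0.0148 -0.2565 -0.1 0; 1 -0.0148 -0.2565 -0.1 0; 1 -0.0148 -0.2565 -0.1 0; 1 -0.0148 -0.2565 -0.1 0; 1 -0.0148 -0.2565 -0.1 0; 1 -0.0148 -0.2565 -0.1 0; 1 -0.0148 -0.2565 -0.1 0; 1 -0.0148 -0.2565 -0.1 0"}}

```text
clock: 6.8
ee_pos: [0.5209, 0.2758, 0.2284]
ee_rot: [0.0, 0.998, -0.059, -0.0]
ft_force: [0.3, 1.0, -0.3]
finger_gap: 0.0006
grip_force: 0.0
```

```bash
python3 c.py pics/f.png
```

```text
(no output)
```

View pics/f.png

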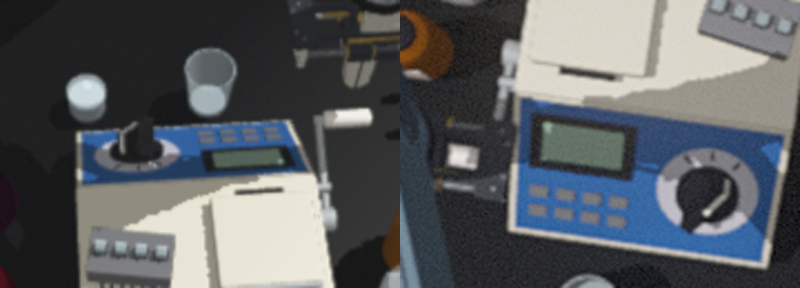

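The pointer now sits on the third tick (top crop, (720,195)), and nothing else has moved. Pressing the shutter grip down.

>>> {"method": "send_rows", "body": {"moves": "1 0 0 0.03 0; 1 0 0 0.05 0; 1 0 0 0.06 0; 1 0 0 0.07 0; 1 0 0 0.08 0; 1 0 0 0.09 0; 1 0 0 0.1 0; 1 0 0 0.11 0; 1 0 0 0.12 0; 1 0 0 0.125 0; 1 0 0 0.13 0; 1 0 0 0.13 0"}}

```text
clock: 8.1
ee_pos: [0.5212, 0.2765, 0.0996]
ee_rot: [-0.0, 0.998, -0.059, 0.0]
ft_force: [-3.2, -0.5, 6.8]
finger_gap: 0.0004
grip_force: 3.5
```

>>> {"method": "send_rows", "body": {"moves": "1 0 0 0.003 0; 1 0 0 0.006 0; 1 0 0 0.009 0; 1 0 0 0.009 0"}}

```text
clock: 8.5
ee_pos: [0.5222, 0.2764, 0.0913]
ee_rot: [-0.0, 0.998, -0.059, 0.001]
ft_force: [-2.4, 0.1, 7.8]
finger_gap: 0.0001
grip_force: 3.8
```

>>> {"method": "send_rows", "body": {"moves": "1 0 0 0.001 0; 1 0 0 0.002 0; 1 0 0 0.003 0; 1 0 0 0.004 0; 1 0 0 0.004 0"}}

```text
clock: 9.0
ee_pos: [0.5227, 0.2764, 0.0886]
ee_rot: [-0.001, 0.998, -0.059, 0.002]
ft_force: [-3.3, -1.5, 13.2]
finger_gap: 0.0005
grip_force: 6.1
```

The force has risen above the spring's 8 N, so the lever is at its stop. I'll hold it for about a second, then follow it up slowly.

>>> {"method": "send_rows", "body": {"moves": "1 0 0 0.001 0; 1 0 0 0.001 0; 1 0 0 0.001 0; 1 0 0 0.001 0; 1 0 0 0.001 0; 1 0 0 0.001 0; 1 0 0 0.001 0; 1 0 0 0.001 0; 1 0 0 0.001 0; 1 0 0 0.001 0; 1 0 0 0.001 0"}}

```text
clock: 10.1
ee_pos: [0.5227, 0.2764, 0.0883]
ee_rot: [-0.001, 0.998, -0.059, 0.002]
ft_force: [-5.1, -2.8, 17.3]
finger_gap: 0.0
grip_force: 8.5
```

>>> {"method": "send_rows", "body": {"moves": "1 0 0 -0.01 0; 1 0 0 -0.02 0; 1 0 0 -0.03 0; 1 0 0 -0.04 0; 1 0 0 -0.05 0; 1 0 0 -0.06 0; 1 0 0 -0.07 0; 1 0 0 -0.08 0; 1 0 0 -0.1 0; 1 0 0 -0.14 0; 1 0 0 -0.18 0; 1 0 0 -0.18 0"}}

```text
clock: 11.3
ee_pos: [0.5228, 0.2774, 0.2704]
ee_rot: [-0.002, 0.998, -0.058, 0.004]
ft_force: [0.2, 0.2, -0.7]
finger_gap: 0.0006
grip_force: 0.0
```

```bash
python3 c.py pics/g.png; python3 -c "
from h import *
X,e=tri([ray(c,tip_of('shutter_grip',c)[0]['uv']) for c in('scene','top')]);print(X,e);s=read_state();print(s['clock'],s['ee_pos'],s['ft_force'])"
```

```text
[0.52825512 0.26980958 0.16053419] [0.0044, 0.0044]
11.5 [0.51985903 0.27624624 0.26292666] [ 0.5398307  -0.03267553 -0.30976498]
```

View pics/g.png

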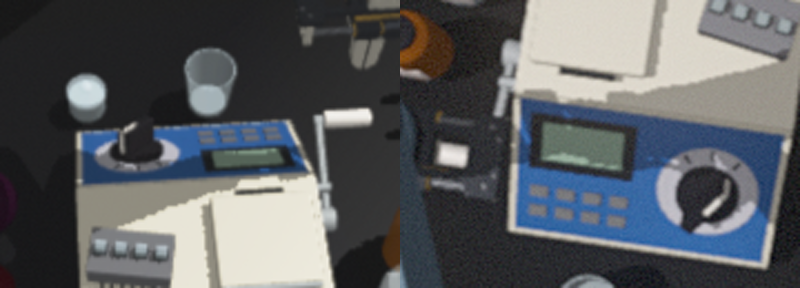

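The lever is back up, with its grip at (347,117) in the scene crop and at the same height as before. The selector is still on the third tick, the arm is clear and the glassware is untouched, so I'm handing the job in.

```bash
python3 -c "
from cell import *
print(close_job())"
```

```text
the job is handed in; nothing more can be done
None
```

The selector is clicked into its third position, the shutter was held at its stop for over a second and is back up, nothing else was seen to move in the pictures, and the job is handed in; no verdict came back.

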